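Release washed mandarins from the gravity chute into a bowl

TASK

Push the empty steel bowl along the table until it stands under the mouth of the fruit chute, then press the red paddle of the chute's rocking lever down and keep it down until all three mandarins have rolled into the bowl, and finally let the paddle come back up so that the gate drops shut. The bowl stays on the table and nothing is picked up: do not touch the fruit or the gate, and leave everything else on the table where it is.

Things in the scene. Friction and masses are not known exactly. Their poses are not given: they have to be found in the camera images.
- chute: Fixed stainless fruit chute on four legs; origin on the table under its middle, z up. Its y axis points up the chute: open mouth at the low -y end (150 mm from origin), closed back at +y (136 mm). Trough 70 mm wide, sloping 11 degrees; floor underside 85 mm above the table at the mouth, 141 mm at the back; wall tops 132 to 188 mm. Front feet 105 mm behind the mouth, 106 mm apart.
- mouth (a point): Middle of the lower edge of the chute's mouth, where the fruit leaves, 93 mm above the table.
- drop_point (a point): Point on the table (z = 0) 50 mm out in front of the mouth (towards the chute's -y), about where the fruit come down: a bowl centred here catches them all.
- rocker (a joint): Angle of the rocking lever (rad): 0 at rest, gate shut; 0.45 at the stop, paddle fully down, gate fully up. Fruit can pass from about 0.38 on. A spring returns it to 0 when let go; it takes about 3 N at the paddle to start and 5 N at the stop. The pivot lies 100 mm behind the mouth (chute's +y), 42 mm to the chute's -x, 165 mm above the table.
- paddle_top (a point): Middle of the top face of the red paddle, a 52 x 50 x 8 mm ribbed pad sticking out from the chute's -x side at the upstream end of the lever, open above. About 120 mm from the pivot along the chute's +y and 194 mm above the table at rest, tilted 0.2 rad (upstream edge higher). Pressed, it goes straight down 55 mm to the stop, moving under 2 mm sideways.
- gate_edge (a point): White plastic gate blade on the other end of the lever, 74 mm wide, 42 mm high, 3 mm thick, upright across the mouth 8 mm in front of it; its lower edge 113 mm above the table when shut, 165 mm when up. This point is the middle of that lower edge.
- bowl: Empty stainless mixing bowl, loose, 0.28 to 0.46 kg; origin at the centre of its underside. Height 70 mm, outside radius 100 mm at the rim, 95 mm at 45 mm height, 86 mm at 22 mm and 66 mm at the foot, wall 4 mm. It slides on the table and its rim passes under the chute's mouth.
- mandarin0: Mandarin, an orange ball 58 mm across, about 90 g, origin at its centre; first behind the gate at the start.
- mandarin1: Mandarin, an orange ball 58 mm across, about 90 g, origin at its centre; second behind the gate at the start.
- mandarin2: Mandarin, an orange ball 58 mm across, about 90 g, origin at its centre; third behind the gate at the start.
- apple: Red apple, 82 mm across and 72 mm high, loose bystander; origin at its underside.
- netted_apple: Dark red apple in a pale foam net, 88 mm across and 75 mm high, loose bystander; origin at its underside.
- persimmon: Orange persimmon, 72 mm across and 54 mm high, loose bystander; origin at its underside.
- sweet_potato: Purple sweet potato lying along its own x axis, 150 mm long and 54 mm thick, loose bystander; origin at its underside.
- sauce_bottle: Dark sauce bottle with a red cap, 62 mm across and 194 mm high, loose bystander; origin at its underside.
Mind the look-alikes: they are no part of the job. What is shaped like the bowl but orange is not meant. Leave any blue look-alike of the mandarin2 alone.

How it is judged:
By the outcome, as a careful person would: the job done as asked, in the order asked, and still so for the second after the job is handed in, with the robot touching nothing.
It also fails if it takes over 48 s, if anything falls off the work surface, if the arm or the gripper's body presses on something with over 40 N, if the wrist force passes 120 N, or if a joint passes its speed limit or range.

ROBOT

A 6-joint arm with a two-finger parallel gripper is mounted at the origin on the work surface. World frame = base frame: x ahead of the robot, y to its left, z up, the work surface at z = 0. Lengths are in m, angles in rad, forces in N, time in s.
With the tool pointing down it reaches from about 0.325 to 0.85 m from the base axis. Payload 15.5 kg.
Tool frame: the origin (TCP) lies at the very end of the fingers, on their centre line; the grasp point (between the pads) lies 19 mm behind it; z points along the fingers, y is the direction in which the jaws open and shut (so a half turn about z gives the same grasp; the last joint's range is limited). The gripper opens to 91 mm and grips with 3 to 60 N. Pads are 32 mm wide; open, the fingers measure 118 mm over their backs; the gripper's body (76 mm by 178 mm) begins 60 mm behind the grasp point.
Start: joints at [1.147, 0.494, 1.345, -0, 1.302, -0.096], TCP at [0.201, 0.592, 0.214] pointing down, gripper open.
Joint ranges: [-2.91, 2.91], [-0.82, 2.16], [0.22, 2.67], [-1.22, 4.37], [0.12, 2.79], [-3.08, 3.08]. Speed limits (rad/s): [1.89, 1.89, 2.57, 3.01, 3.01, 3.01].

INTERFACE

Orientations are given as a unit quaternion [w, x, y, z].
In Python, from station import telemetry, read_camera, camera_info, workorder gives the robot as it stands.
- The arm moves only by the tool carry_out, never from a script. Its argument "increments" is a list of rows, each an object of numbers: "tx", "ty", "tz": the shift along the tool's x, y, z in m; "yaw": the turn about the tool's z in degrees. In form: [{"tx": .., "ty": .., "tz": .., "yaw": ..}, ...]. A call has 1 to 10 rows; each row shifts and turns the pose as measured when the row begins, along the tool's axes as they then stand; what a row does not reach is not made up. A row lasts 1/10 s, in which the tool goes at most 50 mm and 8.59 degrees, less where a joint would pass 70% of its speed; a pose out of reach is approached as far as the arm can. A call is refused whole if a number of a shift passes 0.05 or a number of a turn 8.59, either way. A call with a gripper value outside its range is refused whole. "gripper" is the opening, from 0 (shut) to 1 (fully open), set as the call begins (left out, the last holds). The fingers move at their own pace and stop on an object; "grip_force" is the grip in N (left out, the last holds). Time passes only in rows, so rows that do not move let the fingers close. It gives the time, the measured TCP pose, the force and the opening at its end, in the units of the state.
- telemetry.observe(): the state, without advancing time (a new reading comes with each control period).
- read_camera(name): name is "scene" or "top"; returns the picture (384x512x3 uint8, red, green, blue); there is no depth.
- camera_info(name): a dict with "vfov" (degrees; the focal length in pixels is half the picture's height over the tangent of half this angle, whatever the lens; pixels are square), "cx", "cy" (the principal point, pixels), "R" (3x3) and "t" (3): a world point X has camera coordinates R X + t. Camera axes: x right, y down, z forward; pixel columns grow to the right and rows downward; lengths in m; the calibration is good to about 2 mm. A picture is of the moment at which its call begins. camera_info takes no time and is no camera call.
- workorder.sign_off(): hands the job in, once; it reports no verdict.
The state is a dict: "clock": time; "joint_positions": joint angles; "joint_vel": joint speeds; "joint_efforts": joint torques, N m; "ee_pos": TCP position; "eef_rot": TCP orientation; "contact_force": force on the tool from outside, world axes, zero at the start; "ft_torque": the same for the moment, N m; "width": opening from 0.0 (shut) to 1.0 (fully open).
Only numpy, scipy, OpenCV 4.12 (cv2) and the standard library are available. Lean on these libraries where they do the work, as an engineer would, in place of code of your own. Each camera call takes 0.05 s, during which the arm holds its last target. There are 200 camera calls.

## Working session

There is one attempt and no reset: what is moved stays moved. The work goes in short steps, Python scripts to look and compute and a tool call to move; the robot and the scene stay as the last step left them, time stands still between calls to the robot, and variables do not carry over. Pictures are saved under pics/ and viewed, about 8 in all and at most 12, crops included, and the job is handed in when it is done.

Besides the shell and the picture viewer there is one more tool, called by a JSON object that holds its "op" and its "data". carry_out: Moves the arm, as the interface text tells. Its arguments: {"type":"object","properties":{"increments":{"type":"array","items":{"type":"object","properties":{"tx":{"type":"number"},"ty":{"type":"number"},"tz":{"type":"number"},"yaw":{"type":"number"}}}},"gripper":{"type":"number"},"grip_force":{"type":"number"}},"required":["increments"]}

```bash
mkdir -p pics
cat > h.py <<'E'
import numpy as np, cv2
from station import telemetry, read_camera, camera_info, workorder
def K(n):
    c=camera_info(n); f=192/np.tan(np.radians(c['vfov'])/2); return c,f
def ray(n,u,v):
    c,f=K(n); R=np.array(c['R']);t=np.array(c['t'])
    return -R.T@t, R.T@np.array([(u-c['cx'])/f,(v-c['cy'])/f,1])
def onz(n,u,v,z):
    o,d=ray(n,u,v); return o+d*(z-o[2])/d[2]
def proj(n,X):
    c,f=K(n); p=np.array(c['R'])@np.array(X)+np.array(c['t']); return np.array([f*p[0]/p[2]+c['cx'],f*p[1]/p[2]+c['cy']])
def tri(n1,p1,n2,p2):
    o1,d1=ray(n1,*p1);o2,d2=ray(n2,*p2)
    s=np.linalg.lstsq(np.c_[d1,-d2],o2-o1,rcond=None)[0]
    a=o1+s[0]*d1;b=o2+s[1]*d2; return (a+b)/2,np.linalg.norm(a-b)
def grab(n,f):
    im=read_camera(n)[:,:,::-1].copy(); cv2.imwrite(f,im); return im
E
python3 - <<'E'
from h import *
a=grab('scene','pics/s0.png');b=grab('top','pics/t0.png')
cv2.imwrite('pics/s0b.png',cv2.resize(a,(768,576),interpolation=2));cv2.imwrite('pics/t0b.png',cv2.resize(b,(768,576),interpolation=2))
for n in('scene','top'):
    c=camera_info(n);print(c,ray(n,0,0)[0])
print(telemetry.observe())
E
```

```text
{'vfov': 47.125926427822286, 'cx': 256.4181008971546, 'cy': 188.5153419779823, 'R': array([[-0.8401712 ,  0.54196211,  0.01973385],
       [ 0.36303793,  0.58908271, -0.72193145],
       [-0.40288436, -0.59938188, -0.69168313]]), 't': array([ 0.38225306, -0.11613432,  1.60838323])} [1.01131163 0.82528182 1.02110721]
{'vfov': 46.70007505992769, 'cx': 246.54094728248046, 'cy': 188.75070743790707, 'R': array([[ 1.21292826e-03, -9.99986649e-01, -5.02297113e-03],
       [-9.78469548e-01, -1.50118411e-04, -2.06391185e-01],
       [ 2.06387676e-01,  5.16516199e-03, -9.78456667e-01]]), 't': array([0.10614819, 0.52701156, 1.54530711])} [0.19660367 0.09824412 1.62131977]
{'clock': 0.1, 'joint_positions': array([ 1.14750570e+00,  4.94142507e-01,  1.34603364e+00, -4.33922973e-05,
        1.30248794e+00, -9.54960899e-02]), 'joint_vel': array([-7.35899372e-04, -1.63994574e-03, -7.01166325e-04,  4.98009693e-06,
       -2.41987702e-03, -9.15513964e-04]), 'joint_efforts': array([ 1.93431733e-03, -8.80240273e+01, -3.82548201e+01,  7.07819103e-02,
        4.82176139e-02,  3.72222394e-05]), 'ee_pos': array([0.2010985 , 0.59142452, 0.21339658]), 'eef_rot': array([-1.17191006e-04,  1.63158766e-01,  9.86599680e-01, -5.23158945e-04]), 'contact_force': array([0.61596588, 0.33727541, 0.0016987 ]), 'ft_torque': array([ 0.07162809, -0.01807914, -0.05165954]), 'width': 1.004977074870053}
```

View pics/s0b.png

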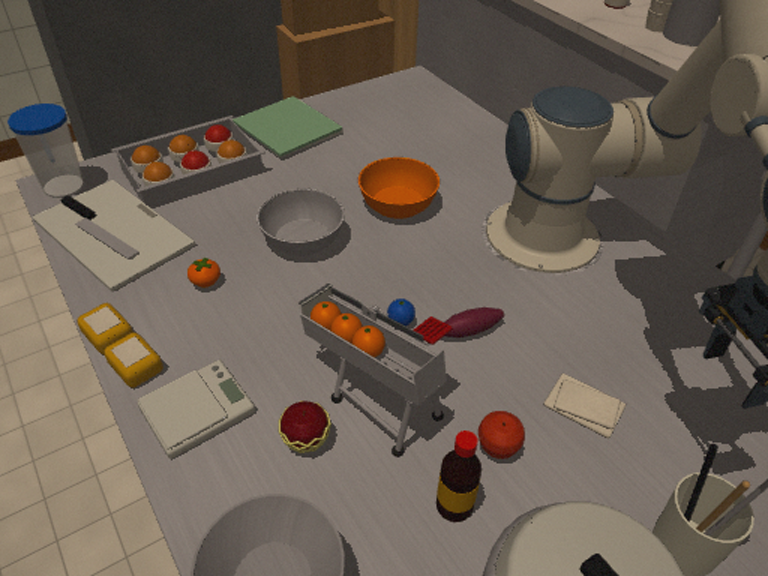

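View pics/t0b.png

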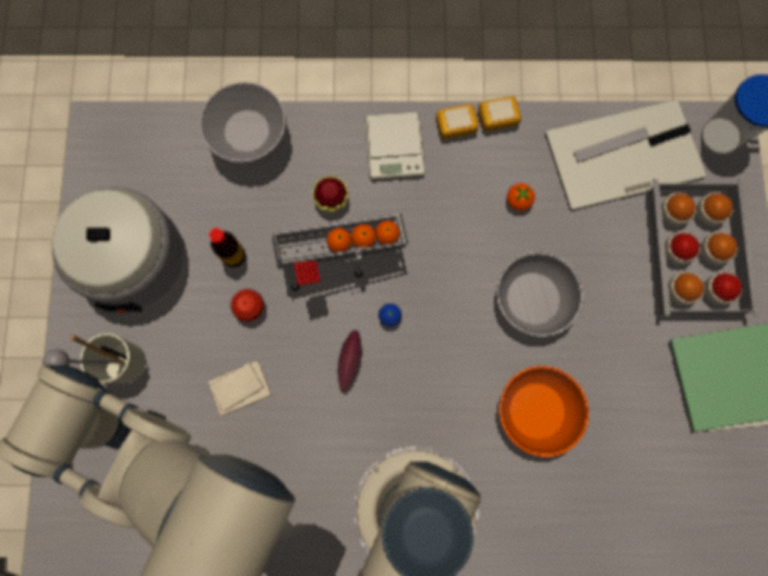

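The scene view (768 px wide) shows the chute at about (375,345), with its mouth at the upper left. In the top view the mouth is at (405,235) facing image-right, and the red paddle is at (306,272).

Bowl candidates in the top view:
- **Grey steel at (540,295):** fits the description.
- **Grey at (245,125):** possible, size to be checked.
- **Orange at (543,410):** excluded by colour.

The blue ball at (390,315) is a decoy. I'll measure next.

Run:
```python
from h import *
s=cv2.imread('pics/s0.png');t=cv2.imread('pics/t0.png')
A=cv2.resize(s[170:310,165:355],None,fx=4,fy=4,interpolation=2)
B=cv2.resize(t[125:235,170:400],None,fx=3.4,fy=3.4,interpolation=2)
cv2.imwrite('pics/c1.png',A);cv2.imwrite('pics/c2.png',B)
C=np.vstack([cv2.resize(t[125:235,170:400],(575,275),interpolation=2),cv2.resize(s[110:240,165:395],(575,325),interpolation=2)])
# red paddle
for n,im in(('scene',s),('top',t)):
    h=cv2.cvtColor(im,cv2.COLOR_BGR2HSV)
    m=(((h[...,0]<6)|(h[...,0]>174))&(h[...,1]>170)&(h[...,2]>60)).astype(np.uint8)
    k,l,st,ce=cv2.connectedComponentsWithStats(m)
    print(n,[(st[i].tolist(),ce[i].round(1).tolist()) for i in range(1,k) if st[i,4]>25])
    m=((h[...,0]>=7)&(h[...,0]<20)&(h[...,1]>170)&(h[...,2]>100)).astype(np.uint8)
    k,l,st,ce=cv2.connectedComponentsWithStats(m)
    print(n,'or',[(st[i].tolist(),ce[i].round(1).tolist()) for i in range(1,k) if st[i,4]>40])
# nominal rough
for nm,u,v,z in [('bowlA rimL',497,292,.07),('bowlA rimR',581,292,.07),('bowlB rimL',202,125,.07),('bowlB rimR',286,125,.07),('mouthR',403,216,.132),('mouthL',405,250,.132),('backL',275,238,.188),('blue',390,316,.03),('pers',521,197,.03)]:
    print(nm,onz('top',u/1.5,v/1.5,z).round(3))
```

```text
scene [([137, 83, 16, 12, 147], [144.5, 88.8]), ([121, 101, 18, 12, 162], [129.3, 106.5]), ([276, 211, 26, 18, 250], [288.3, 219.5]), ([187, 268, 30, 27, 601], [201.5, 280.7]), ([319, 274, 30, 32, 440], [333.8, 289.9]), ([303, 287, 15, 18, 214], [310.0, 295.6])]
scene or [([113, 90, 16, 12, 141], [120.4, 95.6]), ([145, 93, 16, 12, 142], [152.8, 98.9]), ([88, 97, 16, 12, 152], [95.6, 102.6]), ([239, 105, 54, 32, 1333], [266.0, 120.4]), ([96, 108, 16, 13, 163], [103.4, 113.9]), ([125, 173, 21, 16, 213], [135.0, 181.7]), ([207, 201, 49, 36, 783], [231.7, 217.9])]
top [([210, 119, 20, 18, 242], [219.5, 127.2]), ([140, 152, 10, 10, 77], [144.5, 156.9]), ([448, 156, 18, 17, 236], [456.3, 163.8]), ([196, 174, 17, 16, 221], [204.1, 181.3]), ([475, 183, 20, 17, 252], [484.4, 190.7]), ([155, 193, 21, 21, 335], [164.5, 203.1])]
top or [([320, 65, 27, 20, 152], [333.0, 76.3]), ([292, 70, 27, 20, 141], [305.2, 82.2]), ([338, 122, 18, 17, 207], [346.6, 130.7]), ([445, 130, 18, 15, 210], [453.9, 136.8]), ([470, 130, 18, 15, 217], [478.8, 136.7]), ([218, 147, 48, 21, 597], [241.7, 156.6]), ([472, 156, 19, 16, 227], [481.5, 163.2]), ([450, 183, 19, 16, 227], [459.0, 190.3]), ([333, 244, 59, 61, 2722], [361.8, 274.8])]
bowlA rimL [ 0.502 -0.195  0.07 ]
bowlA rimR [ 0.502 -0.393  0.07 ]
bowlB rimL [0.929 0.527 0.07 ]
bowlB rimR [0.928 0.317 0.07 ]
mouthR [0.671 0.029 0.132]
mouthL [0.589 0.025 0.132]
backL [0.602 0.317 0.188]
blue [0.451 0.058 0.03 ]
pers [ 0.753 -0.272  0.03 ]
```

View pics/c1.png

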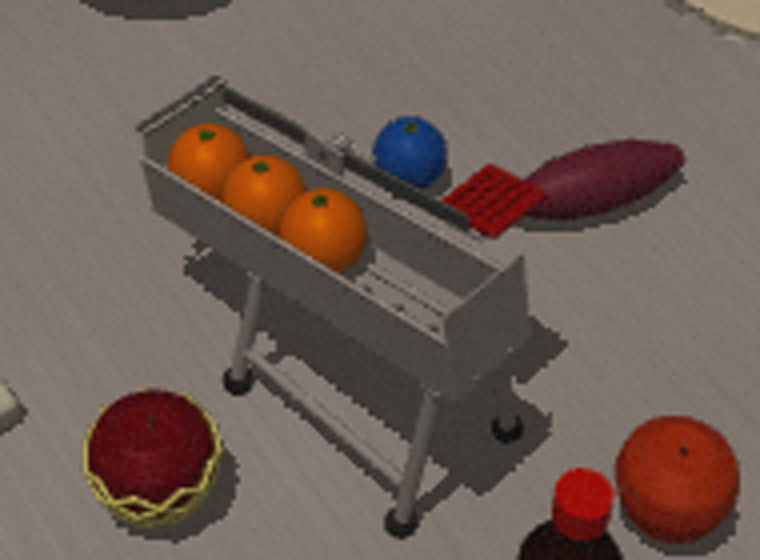

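View pics/c2.png

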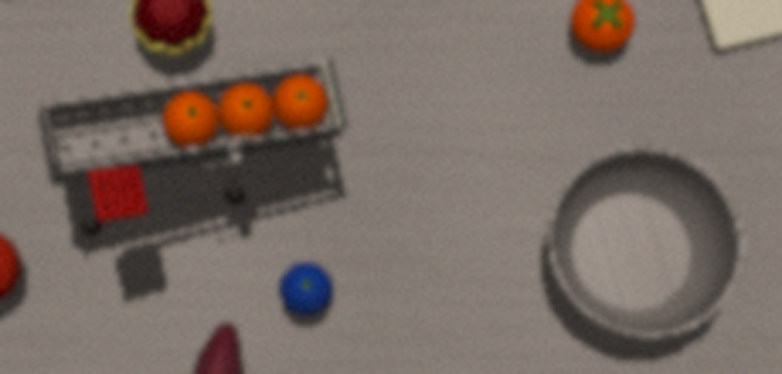

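Run:
```python
from h import *
s=cv2.imread('pics/s0.png');t=cv2.imread('pics/t0.png')
T=lambda u,v:(u/3.4+170-.35,v/3.4+125-.35); S=lambda u,v:(u/4+165-.4,v/4+170-.4)
P=[]
for a,b in [((301,101),(208,158)),((246,110),(263,192)),((192,118),(323,230))]:
    p,e=tri('top',T(*a),'scene',S(*b));P.append(p);print('mand',p.round(4),e.round(4))
p,e=tri('top',(204.1,181.3),'scene',(288.3,219.5));print('paddle',p.round(4),e.round(4))
paddle=p
for nm,a,b in [('back-x',(55,180),(523,258)),('back+x',(42,110),(445,322)),('gate+x',(331,62),(140,130)),('gate-x',(343,127),(218,80))]:
    p,e=tri('top',T(*a),'scene',S(*b));print(nm,p.round(4),e.round(4))
# feet in scene (c1), z~0.008
for u,v in [(238,380),(402,522),(508,428)]: print('foot',onz('scene',*S(u,v),.008).round(4))
d=(P[2]-P[0])[:2];d/=np.linalg.norm(d);print('axis',d, np.degrees(np.arctan2(-d[0],d[1])))
x=np.array([d[1],-d[0]]);print('paddle rel mand line',(paddle[:2]-P[1][:2])@x,(paddle[:2]-P[1][:2])@d)
# bowl rim: inner floor & rim fit via circle edges in top
g=cv2.cvtColor(t,cv2.COLOR_BGR2GRAY)
for z in(0.06,.07):
  L=onz('top',*T(548,245),z);R=onz('top',*T(741,245),z);U=onz('top',*T(640,149),z);D=onz('top',*T(645,338),z)
  print('rim',z,L.round(4),R.round(4),U.round(4),D.round(4))
f=onz('top',*T(631,252),.004);print('floor',f.round(4))
```

```text
mand [0.6327 0.066  0.1321] 0.0008
mand [0.6206 0.1219 0.142 ] 0.0
mand [0.6088 0.1771 0.1503] 0.0028
paddle [0.5224 0.2459 0.1938] 0.0009
back-x [0.5368 0.3022 0.2005] 0.0085
back+x [0.6062 0.3175 0.2014] 0.0069
gate+x [0.668  0.0357 0.1524] 0.0003
gate-x [0.5993 0.024  0.1557] 0.0008
foot [0.6664 0.1597 0.008 ]
foot [0.6319 0.3161 0.008 ]
foot [0.5289 0.2933 0.008 ]
axis [-0.21012968  0.97767352] 12.12995183705408
paddle rel mand line -0.0699007185593104 0.14190288101851245
rim 0.06 [ 0.4969 -0.1945  0.06  ] [ 0.497  -0.3969  0.06  ] [ 0.601  -0.2963  0.06  ] [ 0.3988 -0.2913  0.06  ]
rim 0.07 [ 0.495  -0.1927  0.07  ] [ 0.4951 -0.3937  0.07  ] [ 0.5984 -0.2937  0.07  ] [ 0.3975 -0.2888  0.07  ]
floor [ 0.5    -0.2948  0.004 ]
```

{"op": "carry_out", "data": {"increments": [{"tx": 0, "ty": 0, "tz": -0.04}, {"tx": 0, "ty": 0, "tz": -0.04}, {"tx": -0.035, "ty": -0.02, "tz": -0.02}, {"tx": -0.035, "ty": -0.02, "tz": -0.02}, {"tx": -0.035, "ty": -0.02, "tz": 0}, {"tx": -0.035, "ty": -0.02, "tz": 0}, {"tx": -0.035, "ty": -0.02, "tz": 0}, {"tx": -0.035, "ty": -0.02, "tz": 0}, {"tx": -0.035, "ty": -0.02, "tz": 0}, {"tx": -0.035, "ty": -0.02, "tz": 0}], "gripper": 0.7}}

```text
schema error: expected keys tx, ty, tz, yaw
```

Run:
```python
from h import *
for nm,u,v,z in [('obL',500,410,.07),('obR',588,410,.07),('obU',543,366,.07),('obD',543,457,.07)]:
    print(nm,onz('top',u/1.5,v/1.5,z).round(3))
```

```text
obL [ 0.228 -0.191  0.07 ]
obR [ 0.228 -0.392  0.07 ]
obU [ 0.328 -0.294  0.07 ]
obD [ 0.124 -0.284  0.07 ]
```

{"op": "carry_out", "data": {"increments": [{"tx": 0, "ty": 0, "tz": -0.04, "yaw": 0}, {"tx": 0, "ty": 0, "tz": -0.04, "yaw": 0}, {"tx": -0.035, "ty": -0.02, "tz": -0.02, "yaw": 0}, {"tx": -0.035, "ty": -0.02, "tz": -0.02, "yaw": 0}, {"tx": -0.035, "ty": -0.02, "tz": 0, "yaw": 0}, {"tx": -0.035, "ty": -0.02, "tz": 0, "yaw": 0}, {"tx": -0.035, "ty": -0.02, "tz": 0, "yaw": 0}, {"tx": -0.035, "ty": -0.02, "tz": 0, "yaw": 0}, {"tx": -0.035, "ty": -0.02, "tz": 0, "yaw": 0}, {"tx": -0.035, "ty": -0.02, "tz": 0, "yaw": 0}], "gripper": 0.7}}

```text
clock: 1.1
ee_pos: [0.4183, 0.3434, 0.3357]
eef_rot: [-0.001, 0.159, 0.987, -0.003]
contact_force: [0.9, -0.2, -0.3]
width: 0.699
```

{"op": "carry_out", "data": {"increments": [{"tx": -0.016, "ty": -0.045, "tz": 0, "yaw": 0}, {"tx": -0.016, "ty": -0.045, "tz": 0, "yaw": 0}, {"tx": -0.016, "ty": -0.045, "tz": 0, "yaw": 0}, {"tx": -0.016, "ty": -0.045, "tz": 0, "yaw": 0}, {"tx": -0.016, "ty": -0.045, "tz": 0, "yaw": 0}, {"tx": -0.016, "ty": -0.045, "tz": 0, "yaw": 0}, {"tx": -0.016, "ty": -0.045, "tz": 0, "yaw": 0}, {"tx": -0.016, "ty": -0.045, "tz": 0, "yaw": 0}, {"tx": -0.016, "ty": -0.045, "tz": 0, "yaw": 0}, {"tx": -0.016, "ty": -0.045, "tz": 0, "yaw": 0}]}}

```text
clock: 2.1
ee_pos: [0.4271, -0.1515, 0.3368]
eef_rot: [-0.002, 0.159, 0.987, -0.004]
contact_force: [2.3, 0.6, -0.9]
width: 0.699
```

{"op": "carry_out", "data": {"increments": [{"tx": -0.016, "ty": -0.045, "tz": 0, "yaw": 0}, {"tx": -0.016, "ty": -0.045, "tz": 0, "yaw": 0}, {"tx": -0.016, "ty": -0.045, "tz": 0, "yaw": 0}, {"tx": -0.016, "ty": -0.045, "tz": 0, "yaw": 0}, {"tx": -0.016, "ty": -0.045, "tz": 0, "yaw": 0}, {"tx": 0, "ty": 0, "tz": 0, "yaw": 8.5}, {"tx": 0, "ty": 0, "tz": 0, "yaw": 8.5}, {"tx": 0, "ty": 0, "tz": 0, "yaw": 8.5}, {"tx": 0, "ty": 0, "tz": 0, "yaw": 8.5}, {"tx": 0, "ty": 0, "tz": 0, "yaw": 8.5}]}}

```text
clock: 3.1
ee_pos: [0.4272, -0.4076, 0.3337]
eef_rot: [-0.003, 0.512, 0.859, -0.003]
contact_force: [0.2, 0.2, -0.8]
width: 0.7
```

{"op": "carry_out", "data": {"increments": [{"tx": 0, "ty": 0, "tz": 0, "yaw": 8.5}, {"tx": 0, "ty": 0, "tz": 0, "yaw": 8.5}, {"tx": 0, "ty": 0, "tz": 0, "yaw": 8.5}, {"tx": 0, "ty": 0, "tz": 0, "yaw": 8.5}, {"tx": 0, "ty": 0, "tz": 0, "yaw": 8.5}, {"tx": 0, "ty": 0, "tz": 0, "yaw": 8.5}, {"tx": 0, "ty": 0, "tz": 0, "yaw": 8.5}]}}

```text
clock: 3.8
ee_pos: [0.4261, -0.4066, 0.331]
eef_rot: [-0.004, 0.874, 0.487, -0.005]
contact_force: [-0.7, -0.4, 0.2]
width: 0.701
```

{"op": "carry_out", "data": {"increments": [{"tx": 0.006, "ty": 0.009, "tz": 0, "yaw": -4}, {"tx": 0, "ty": 0, "tz": 0.04, "yaw": 0}, {"tx": 0, "ty": 0, "tz": 0.04, "yaw": 0}, {"tx": 0, "ty": 0, "tz": 0.04, "yaw": 0}, {"tx": 0, "ty": 0, "tz": 0.04, "yaw": 0}, {"tx": 0, "ty": 0, "tz": 0.04, "yaw": 0}]}}

```text
clock: 4.4
ee_pos: [0.437, -0.4082, 0.1291]
eef_rot: [0.001, 0.858, 0.514, -0.004]
contact_force: [-0.4, -0.8, -0.9]
width: 0.701
```

{"op": "carry_out", "data": {"increments": [{"tx": 0, "ty": 0, "tz": 0.035, "yaw": 0}, {"tx": 0, "ty": 0, "tz": 0.035, "yaw": 0}, {"tx": 0, "ty": 0, "tz": 0.025, "yaw": 0}, {"tx": 0, "ty": 0, "tz": 0.01, "yaw": 0}, {"tx": 0, "ty": 0, "tz": 0, "yaw": 0}]}}

```text
clock: 4.9
ee_pos: [0.4331, -0.4053, 0.0142]
eef_rot: [-0.004, 0.858, 0.514, -0.005]
contact_force: [1.0, -0.3, 0.2]
width: 0.697
```

Run:
```python
from h import *
t=grab('top','pics/t1.png');s=grab('scene','pics/s1.png')
cv2.imwrite('pics/c3.png',np.hstack([cv2.resize(t[120:270,290:440],(400,400),interpolation=2),cv2.resize(s[80:200,150:290],(400,400),interpolation=2)]))
```

```text
(no output)
```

View pics/c3.png

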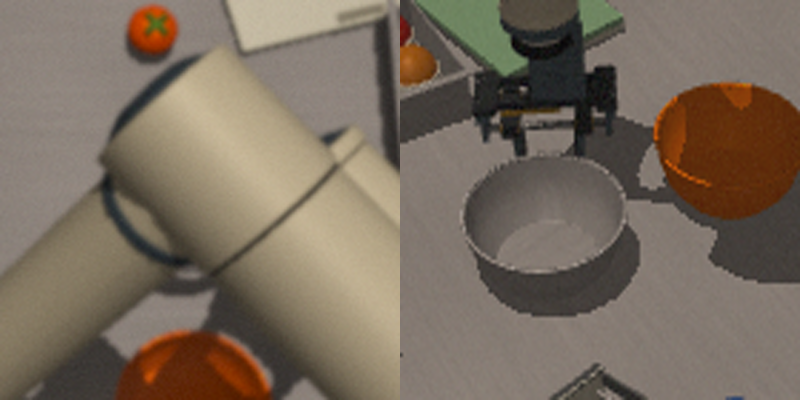

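The scene crop shows the gripper just behind the steel bowl, on its far side from the chute and clear of the orange bowl. Next is the push along tool x.

{"op": "carry_out", "data": {"increments": [{"tx": 0.008, "ty": 0.001, "tz": -0.006, "yaw": 0}, {"tx": 0.008, "ty": 0.001, "tz": -0.004, "yaw": 0}, {"tx": 0.008, "ty": 0.001, "tz": 0, "yaw": 0}, {"tx": 0.01, "ty": 0, "tz": 0, "yaw": 0}, {"tx": 0.012, "ty": 0, "tz": 0, "yaw": 0}, {"tx": 0.014, "ty": 0, "tz": 0, "yaw": 0}, {"tx": 0.016, "ty": 0, "tz": 0, "yaw": 0}, {"tx": 0.016, "ty": 0, "tz": 0, "yaw": 0}, {"tx": 0.016, "ty": 0, "tz": 0, "yaw": 0}, {"tx": 0.016, "ty": 0, "tz": 0, "yaw": 0}]}}

```text
clock: 6.0
ee_pos: [0.5018, -0.2911, 0.0305]
eef_rot: [0.001, 0.858, 0.514, -0.004]
contact_force: [-1.1, -1.5, 0.3]
width: 0.702
```

{"op": "carry_out", "data": {"increments": [{"tx": 0.016, "ty": 0, "tz": 0, "yaw": 0}, {"tx": 0.016, "ty": 0, "tz": 0, "yaw": 0}, {"tx": 0.016, "ty": 0, "tz": 0, "yaw": 0}, {"tx": 0.014, "ty": 0, "tz": 0, "yaw": 0}, {"tx": 0.01, "ty": 0, "tz": 0, "yaw": 0}, {"tx": 0.006, "ty": 0, "tz": 0, "yaw": 0}, {"tx": 0.003, "ty": 0, "tz": 0, "yaw": 0}, {"tx": 0, "ty": 0, "tz": 0, "yaw": 0}]}}

```text
clock: 6.8
ee_pos: [0.5436, -0.2097, 0.0294]
eef_rot: [0.0, 0.857, 0.516, -0.005]
contact_force: [-0.4, -0.6, 1.0]
width: 0.698
```

Run:
```python
from h import *
print(telemetry.observe()['ee_pos'])
s=grab('scene','pics/s2.png')
cv2.imwrite('pics/c4.png',cv2.resize(s[80:270,110:330],(704,600),interpolation=2))
```

```text
[ 0.54362693 -0.20967278  0.02943932]
```

View pics/c4.png

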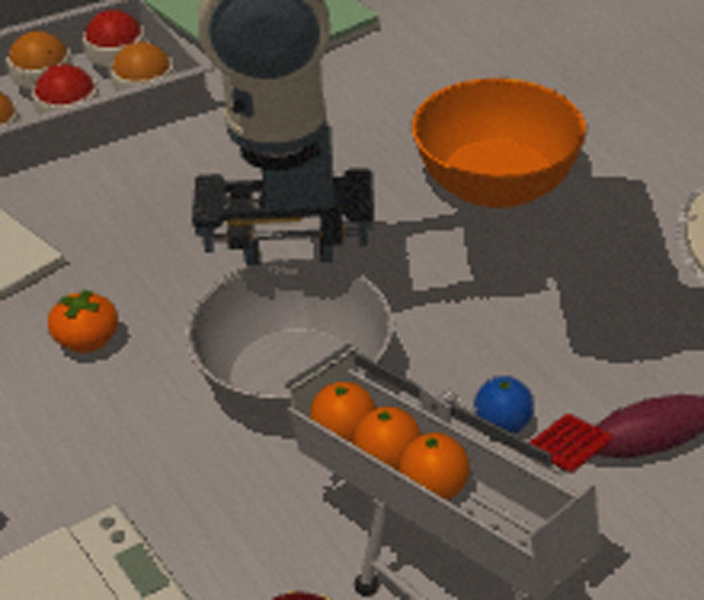

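The bowl is travelling straight ahead of the fingers: its rim spans (190..393, 328) in this crop, and the mouth is just past it at (320,370). I'll work out what remains to push.

Run:
```python
from h import *
S=lambda u,v:(u/3.2+110-.35,v/3.158+80-.35)
L=onz('scene',*S(189,330),.07);R=onz('scene',*S(395,322),.07);print(L,R,(L+R)/2,np.linalg.norm(L-R))
# camera-tangent correction: centre is slightly off the chord
o=ray('scene',0,0)[0]
print(onz('scene',*S(300,363),.004)) # floor centre guess
tcp=np.array([.5436,-.2097]);d=np.array([np.cos(1.083),np.sin(1.083)]);print(tcp+.111*d)
```

```text
[ 0.68097864 -0.16001352  0.07      ] [ 0.50317152 -0.06430968  0.07      ] [ 0.59207508 -0.1121616   0.07      ] 0.2019272070112438
[ 0.58268704 -0.1231761   0.004     ]
[ 0.59562352 -0.11164617]
```

{"op": "carry_out", "data": {"increments": [{"tx": 0.01, "ty": 0, "tz": 0, "yaw": 0}, {"tx": 0.015, "ty": 0, "tz": 0, "yaw": -0.5}, {"tx": 0.016, "ty": 0, "tz": 0, "yaw": -0.5}, {"tx": 0.016, "ty": 0, "tz": 0, "yaw": 0}, {"tx": 0.016, "ty": 0, "tz": 0, "yaw": 0}, {"tx": 0.016, "ty": 0, "tz": 0, "yaw": 0}, {"tx": 0.015, "ty": 0, "tz": 0, "yaw": 0}, {"tx": 0.01, "ty": 0, "tz": 0, "yaw": 0}, {"tx": 0.007, "ty": 0, "tz": 0, "yaw": 0}, {"tx": 0.003, "ty": 0, "tz": 0, "yaw": 0}]}}

```text
clock: 7.85
ee_pos: [0.6044, -0.0913, 0.0285]
eef_rot: [0.001, 0.852, 0.523, -0.005]
contact_force: [-2.2, -4.9, 3.6]
width: 0.696
```

{"op": "carry_out", "data": {"increments": [{"tx": 0, "ty": 0, "tz": 0, "yaw": 0}, {"tx": -0.03, "ty": 0, "tz": 0, "yaw": 0}, {"tx": -0.04, "ty": 0, "tz": 0, "yaw": 0}, {"tx": -0.04, "ty": 0, "tz": 0, "yaw": 0}, {"tx": 0, "ty": 0, "tz": -0.04, "yaw": 0}, {"tx": 0, "ty": 0, "tz": -0.05, "yaw": 0}, {"tx": 0, "ty": 0, "tz": -0.05, "yaw": 0}, {"tx": 0, "ty": 0, "tz": -0.05, "yaw": 0}, {"tx": 0, "ty": 0, "tz": -0.05, "yaw": 0}, {"tx": 0, "ty": 0, "tz": -0.05, "yaw": 0}]}}

```text
clock: 8.85
ee_pos: [0.5501, -0.192, 0.3168]
eef_rot: [-0.007, 0.853, 0.521, -0.007]
contact_force: [1.3, -0.6, -0.1]
width: 0.704
```

Run:
```python
from h import *
print(telemetry.observe()['ee_pos'])
s=grab('scene','pics/s3.png');t=grab('top','pics/t3.png')
cv2.imwrite('pics/c5.png',np.hstack([cv2.resize(s[120:270,160:310],(400,400),interpolation=2),cv2.resize(t[120:270,180:330],(400,400),interpolation=2)]))
```

```text
[ 0.55009005 -0.19203734  0.31680499]
```

View pics/c5.png

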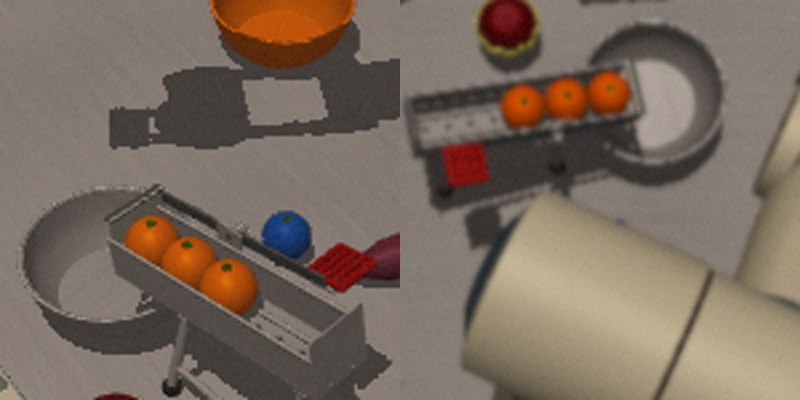

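The left panel shows the bowl tucked under the mouth. In the right (top) panel the rim's right edge is at (723,95), its top at (655,20) and its bottom at (655,183), so I'll check its centre.

Run:
```python
from h import *
T=lambda u,v:((u-400)/2.667+180-.35,v/2.667+120-.35)
for p in [(723,98),(655,20),(655,184)]: print(onz('top',*T(*p),.07).round(4))
# circle fit on rim points
P=np.array([onz('top',*T(*p),.07)[:2] for p in [(723,98),(655,20),(655,184),(715,65),(705,150),(690,32)]])
A=np.c_[2*P,np.ones(len(P))];x=np.linalg.lstsq(A,(P**2).sum(1),rcond=None)[0];c=x[:2];print('centre',c,np.sqrt(x[2]+c@c))
d=np.array([-.210,.978]);xx=np.array([.978,.210]);m=np.array([.637,.043]);print('along out of mouth',-(c-m)@d,'lat',(c-m)@xx)
```

```text
[ 0.6435 -0.0896  0.07  ]
[0.755  0.0013 0.07  ]
[0.5242 0.0041 0.07  ]
centre [0.64194155 0.02895071] 0.11880871112776202
along out of mouth 0.014777934902198255 lat 0.0018824856549519865
```

Run:
```python
from h import *
from scipy.optimize import least_squares as ls
def fit(n,P):
    f=lambda c:np.linalg.norm(P-c,axis=1)-.1
    r=ls(f,[.65,0]);print(n,r.x.round(4),(r.fun*1e3).round(1))
T=lambda u,v:((u-400)/2.667+180-.35,v/2.667+120-.35)
S=lambda u,v:(u/2.667+160-.35,v/2.667+120-.35)
fit('s',np.array([onz('scene',*S(*p),.07)[:2] for p in [(22,262),(35,225),(60,202),(105,187),(28,290),(55,310)]]))
# outline of bowl in top by gradient along rays from approx centre
t=cv2.imread('pics/t3.png');g=cv2.GaussianBlur(cv2.cvtColor(t,cv2.COLOR_BGR2GRAY),(3,3),0).astype(float)
P=[]
for a in np.radians(np.arange(-150,1,10)):
    r=np.arange(.085,.118,.001)
    v=[g[tuple(np.round(proj('top',[.652+x*np.cos(a),.005+x*np.sin(a),.07])[::-1]).astype(int))] for x in r]
    i=np.argmax(v); P.append([.652+r[i]*np.cos(a),.005+r[i]*np.sin(a)])
fit('t',np.array(P))
o=cv2.resize(t[120:210,240:330],(540,540),interpolation=2)
for p in P:
    q=(proj('top',[*p,.07])-[240,120]+.5)*6; cv2.circle(o,tuple(q.astype(int)),3,(0,0,255),-1)
cv2.imwrite('pics/c6.png',o)
```

```text
s [0.6518 0.0066] [-1.5 -2.1  0.5  2.3  2.9  0.5]
t [ 0.655  -0.0062] [-10.3 -10.3   9.8   8.1   4.7   6.6   0.8   3.4 -10.6  -9.2   0.6  -1.3
  -2.9  -2.2  10.6  -0.4]
```

View pics/c6.png

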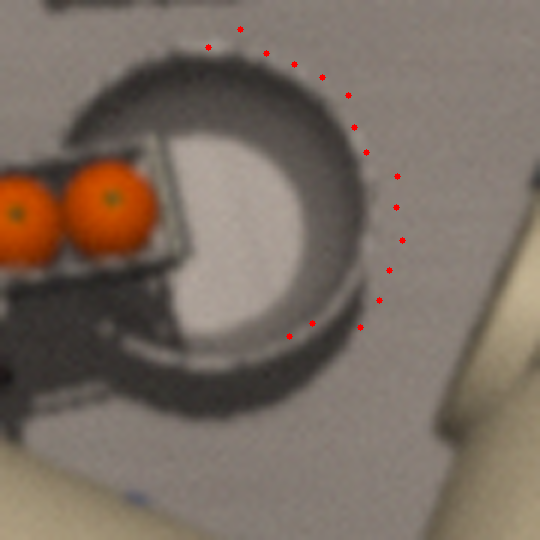

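Run:
```python
from h import *
c=onz('top',212/6+240-.4,205/6+120-.4,.07);g=onz('top',172/6+240-.4,197/6+120-.4,.154)
print(c,g); d=np.array([-.21,.978]);m=g[:2]+.008*d
for mm in(m,np.array([.637,.043])):
  for cc in (c[:2],np.array([.652,.0066])): print('out',-(cc-mm)@d,'lat',(cc-mm)@[.978,.21])
```

```text
[0.65340745 0.00370043 0.07      ] [0.63343168 0.0316227  0.154     ]
out 0.03950756422033418 lat 0.013672625828075168
out 0.03637621560184594 lat 0.012905048222108292
out 0.04188054861848824 lat 0.007793577605966892
out 0.0387492 lat 0.007026000000000014
```

By both views the bowl's centre is about 39 mm out from the mouth and about 10 mm to the side. That's within roughly 15 mm of the drop point, and the catch margin is about 65 mm, so I'm leaving it there. Now to the paddle with the fingers shut.

{"op": "carry_out", "data": {"increments": [{"tx": 0.038, "ty": -0.022, "tz": 0, "yaw": 0}, {"tx": 0.038, "ty": -0.022, "tz": 0, "yaw": 0}, {"tx": 0.038, "ty": -0.022, "tz": 0, "yaw": 0}, {"tx": 0.038, "ty": -0.022, "tz": 0, "yaw": 0}, {"tx": 0.038, "ty": -0.022, "tz": 0, "yaw": 0}, {"tx": 0.038, "ty": -0.022, "tz": 0, "yaw": 0}, {"tx": 0.038, "ty": -0.022, "tz": 0, "yaw": 0}, {"tx": 0.038, "ty": -0.022, "tz": 0, "yaw": 0}, {"tx": 0.038, "ty": -0.022, "tz": 0, "yaw": 0}, {"tx": 0.02, "ty": -0.012, "tz": 0, "yaw": 0}], "gripper": 0, "grip_force": 10}}

```text
clock: 9.95
ee_pos: [0.5311, 0.2347, 0.3209]
eef_rot: [-0.004, 0.856, 0.516, -0.003]
contact_force: [0.7, -0.6, 0.4]
width: 0.008
```

{"op": "carry_out", "data": {"increments": [{"tx": 0, "ty": 0, "tz": 0, "yaw": 0}]}}

```text
clock: 10.05
ee_pos: [0.5305, 0.2373, 0.3204]
eef_rot: [-0.004, 0.856, 0.517, -0.003]
contact_force: [-0.0, -0.3, 0.5]
width: 0.006
```

{"op": "carry_out", "data": {"increments": [{"tx": 0.004, "ty": -0.012, "tz": 0, "yaw": 0}, {"tx": 0, "ty": 0, "tz": 0.03, "yaw": 0}, {"tx": 0, "ty": 0, "tz": 0.03, "yaw": 0}, {"tx": 0, "ty": 0, "tz": 0.025, "yaw": 0}, {"tx": 0, "ty": 0, "tz": 0.01, "yaw": 0}, {"tx": 0, "ty": 0, "tz": 0, "yaw": 0}]}}

```text
clock: 10.65
ee_pos: [0.5187, 0.2448, 0.2232]
eef_rot: [-0.004, 0.857, 0.516, -0.003]
contact_force: [-0.4, 0.1, -0.6]
width: 0.007
```

{"op": "carry_out", "data": {"increments": [{"tx": 0.0025, "ty": 0.003, "tz": 0.01, "yaw": 0}, {"tx": 0, "ty": 0, "tz": 0.01, "yaw": 0}, {"tx": 0, "ty": 0, "tz": 0.01, "yaw": 0}, {"tx": 0, "ty": 0, "tz": 0.01, "yaw": 0}]}}

```text
clock: 11.05
ee_pos: [0.5248, 0.2462, 0.1845]
eef_rot: [-0.004, 0.857, 0.515, 0.001]
contact_force: [-1.8, 1.7, 3.8]
width: 0.006
```

{"op": "carry_out", "data": {"increments": [{"tx": 0, "ty": 0, "tz": 0.01, "yaw": 0}, {"tx": 0, "ty": 0, "tz": 0.01, "yaw": 0}, {"tx": 0, "ty": 0, "tz": 0.01, "yaw": 0}]}}

```text
clock: 11.35
ee_pos: [0.5251, 0.2466, 0.1525]
eef_rot: [-0.004, 0.857, 0.515, 0.001]
contact_force: [0.5, -3.4, 6.9]
width: 0.003
```

{"op": "carry_out", "data": {"increments": [{"tx": 0, "ty": 0, "tz": 0.007, "yaw": 0}, {"tx": 0, "ty": 0, "tz": 0.004, "yaw": 0}, {"tx": 0, "ty": 0, "tz": 0.002, "yaw": 0}, {"tx": 0, "ty": 0, "tz": 0, "yaw": 0}]}}

```text
clock: 11.75
ee_pos: [0.5256, 0.2457, 0.1412]
eef_rot: [-0.002, 0.857, 0.515, 0.002]
contact_force: [-9.5, 0.1, 29.1]
width: 0.005
```

{"op": "carry_out", "data": {"increments": [{"tx": 0, "ty": 0, "tz": -0.001, "yaw": 0}, {"tx": 0, "ty": 0, "tz": 0, "yaw": 0}, {"tx": 0, "ty": 0, "tz": 0, "yaw": 0}, {"tx": 0, "ty": 0, "tz": 0, "yaw": 0}, {"tx": 0, "ty": 0, "tz": 0, "yaw": 0}, {"tx": 0, "ty": 0, "tz": 0, "yaw": 0}, {"tx": 0, "ty": 0, "tz": 0, "yaw": 0}, {"tx": 0, "ty": 0, "tz": 0, "yaw": 0}]}}

```text
clock: 12.55
ee_pos: [0.5253, 0.2458, 0.1423]
eef_rot: [-0.002, 0.857, 0.516, 0.003]
contact_force: [-3.0, 1.1, 11.4]
width: 0.009
```

Run:
```python
from h import *
s=grab('scene','pics/s4.png')
h=cv2.cvtColor(s,cv2.COLOR_BGR2HSV)
m=((h[...,0]>=4)&(h[...,0]<20)&(h[...,1]>170)&(h[...,2]>60)).astype(np.uint8)
k,l,st,ce=cv2.connectedComponentsWithStats(m)
print([(st[i].tolist()) for i in range(1,k) if st[i,4]>40 and ce[i,1]>140])
cv2.imwrite('pics/c7.png',cv2.resize(s[100:280,130:370],(800,600),interpolation=2))
```

```text
[[125, 173, 22, 19, 263], [187, 202, 33, 37, 589], [319, 274, 30, 32, 699]]
```

View pics/c7.png

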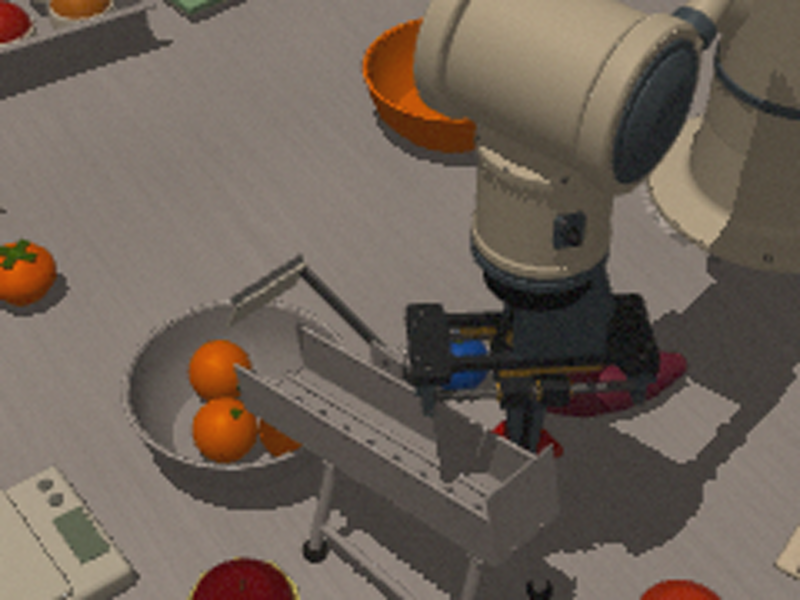

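All three mandarins are in the bowl, at (220,370), (225,430) and (280,435). The trough is empty and the gate is up at (267,288). I'll release the paddle gently.

{"op": "carry_out", "data": {"increments": [{"tx": 0, "ty": 0, "tz": -0.01, "yaw": 0}, {"tx": 0, "ty": 0, "tz": -0.012, "yaw": 0}, {"tx": 0, "ty": 0, "tz": -0.012, "yaw": 0}, {"tx": 0, "ty": 0, "tz": -0.012, "yaw": 0}, {"tx": 0, "ty": 0, "tz": -0.012, "yaw": 0}, {"tx": 0, "ty": 0, "tz": -0.015, "yaw": 0}, {"tx": 0, "ty": 0, "tz": -0.03, "yaw": 0}, {"tx": 0, "ty": 0, "tz": -0.04, "yaw": 0}, {"tx": 0, "ty": 0, "tz": -0.04, "yaw": 0}, {"tx": 0, "ty": 0, "tz": 0, "yaw": 0}]}}

```text
clock: 13.6
ee_pos: [0.5236, 0.2435, 0.3364]
eef_rot: [-0.001, 0.857, 0.516, 0.002]
contact_force: [0.4, 0.1, -0.5]
width: 0.007
```

{"op": "carry_out", "data": {"increments": [{"tx": 0, "ty": 0, "tz": 0, "yaw": 0}, {"tx": 0, "ty": 0, "tz": 0, "yaw": 0}, {"tx": 0, "ty": 0, "tz": 0, "yaw": 0}, {"tx": 0, "ty": 0, "tz": 0, "yaw": 0}]}}

```text
clock: 14.0
ee_pos: [0.5225, 0.243, 0.3353]
eef_rot: [-0.002, 0.857, 0.516, 0.001]
contact_force: [0.3, -0.5, 0.2]
width: 0.005
```

Run:
```python
from h import *
s=grab('scene','pics/s5.png')
cv2.imwrite('pics/s5b.png',cv2.resize(s,(768,576),interpolation=2))
```

```text
(no output)
```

View pics/s5b.png

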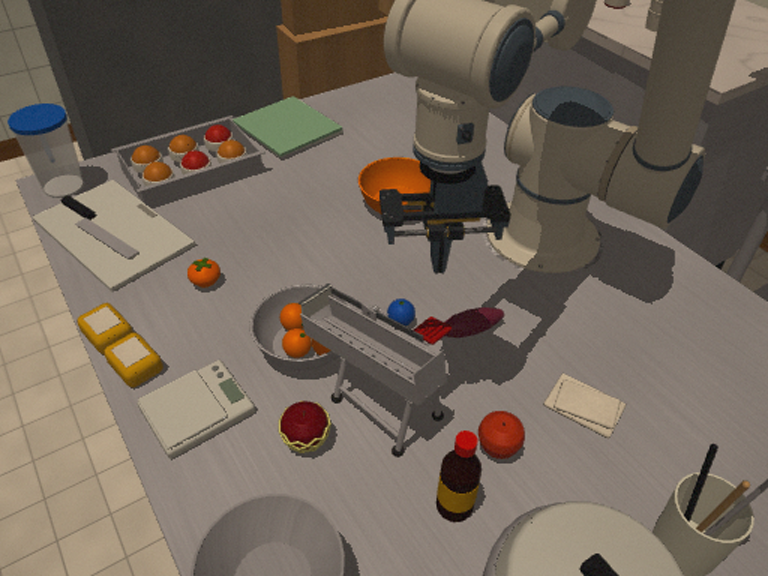

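The gate is shut, at (325,292), and the paddle is back up at (433,328). The three mandarins sit in the bowl around (297,335), the bystanders are where they were, and the arm is clear.

```bash
python3 -c "
from station import workorder; print(workorder.sign_off())"
```

```text
the job is handed in; nothing more can be done
None
```

The job is done and handed in at about 14 s of the 48 s allowed. I pushed the steel bowl under the chute mouth with the open fingers. Then I pressed the red paddle to its stop, held it until all three mandarins had rolled out, and let it come back up gently.

**Last checks:** The final picture shows all three mandarins in the bowl, the trough empty, the gate shut and the paddle up. The other things on the table look unmoved, and the gripper is clear at z = 0.335 m.

**Deviations:**
- **Bowl position:** it stopped about 15 mm from the nominal drop point, roughly 39 mm out from the mouth instead of 50 and about 10 mm to the side. I left it there because the catch margin was about 65 mm.
- **Bowl fits:** the automatic rim fit in the top view failed (residuals up to 10 mm), as did an earlier unconstrained circle fit. I used a centre picked by eye in the top view and a fit to hand-picked rim points in the scene view, which agreed to about 3 mm.
- **Paddle force:** it read 29 N at the stop, and I eased it to 11 N for the hold.

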